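# Punch the record sheets and hold the file box open at its mark

## Robot

A 6-joint arm with a two-finger parallel gripper is mounted at the origin on the work surface. World frame = base frame: x ahead of the robot, y to its left, z up, the work surface at z = 0. Lengths are in m, angles in rad, forces in N, time in s.
With the tool pointing down it reaches from about 0.35 to 0.85 m from the base axis. Payload 8.1 kg.
Tool frame: the origin (TCP) lies at the centre of the arm's flange, where the gripper is bolted on; the fingertips stand 186 mm ahead of it and the grasp point (between the pads) lies 167 mm ahead of it (robot.grasp_offset is the distance from the TCP to the grasp point, in m); z points along the fingers, y is the line along which they close (so a half turn about z gives the same grasp; the last joint's range is limited). The gripper opens to 93 mm and grips with 3 to 60 N. Pads are 15 mm wide; open, the fingers measure 128 mm over their backs; the gripper's body (75 mm by 188 mm) begins 65 mm behind the grasp point.
Start: joints at [1.087, 0.13, 1.488, -0, 1.523, -0.085], TCP at [0.233, 0.553, 0.405] pointing down, gripper open.
Joint ranges: [-2.96, 2.96], [-0.89, 2.26], [0.02, 2.5], [-1.34, 4.48], [0, 2.73], [-2.66, 2.66]. Speed limits (rad/s): [2.39, 2.39, 2.79, 3.14, 3.14, 3.14].

## Interface

Orientations are given as a rotation vector (axis times angle).
In Python, from plant import robot gives the robot as it stands.
- The arm moves only by the tool drive_tool, never from a script. Its argument "moves" is one flat list of numbers, 7 for each row, row after row: the finger opening in mm, from 0 to 93, then the shift along the tool's x, y, z in mm, then the turn, a rotation vector about the tool's x, y, z in degrees. A call has 1 to 8 rows; each row shifts and turns the commanded pose from where the row before left it, along the tool's axes as they then stand; what a row does not reach is not made up. A row lasts 1/10 s, in which the tool goes at most 50 mm and 8.59 degrees, less where a joint would pass 70% of its speed; a pose out of reach is approached as far as the arm can. A call is refused whole if a number of a shift passes 50 or a number of a turn 8.59, either way. A call with a gripper value outside its range is refused whole. The fingers move at their own pace and stop on an object; "grip_force" is the grip in N (left out, the last holds). Time passes only in rows, so rows that do not move let the fingers close. It gives the time, the measured TCP pose, the force, the opening and the grip force at its end, in the units of the state.
- robot.read_state(): the state, without advancing time (a new reading comes with each control period).
- robot.read_camera(name): name is "scene" or "side" or "wrist"; returns a dict with "color" (480x640x3 uint8, red, green, blue), "depth" (480x640 float32, m along the optical axis (not along the pixel's ray), 0 where there is no reading), "mtx" (3x3 intrinsics, pixels), "R" (3x3) and "t" (3): a world point X has camera coordinates R X + t. Camera axes: x right, y down, z forward; pixel columns grow to the right and rows downward; lengths in m; the calibration is good to about 2 mm. A picture is of the moment at which its call begins.
- robot.close_job(): hands the job in; it is judged then, once.
The state is a dict: "t": time; "q": joint angles; "dq": joint speeds; "joint_torque": joint torques, N m; "tool_pos": TCP position; "orientation": TCP orientation; "force": force on the tool from outside, world axes, zero at the start; "wrist_torque": the same for the moment, N m; "opening": finger opening in m; "gripper_force": force on a finger pad.
Only numpy, scipy, OpenCV 4.12 (cv2) and the standard library are available. Lean on these libraries where they do the work, as an engineer would, in place of code of your own. Each camera call takes 0.05 s, during which the arm holds its last target. There are 200 camera calls.

## Task

The record sheets are in the desk punch: press its lever right down to the stop and let it come all the way back up. Then lift the sprung lid of the file box by its handle until the lid lines up with the mark arm beside it, and finish holding it there with the gripper, so that a carer can slide the sheets in. Leave the mark arm where it is set and leave the other things on the desk undisturbed.

Things in the scene. Friction and masses are not known exactly. Their poses are not given: they have to be found in the camera images.
- file_box: Grey plastic box for record sheets, fixed to the desk, 170 deep (its x) x 235 wide (its y) x 85 tall, closed by a flat grey sprung lid. Origin: centre of its underside. Its -x side is the front, where the lid opens; x, y level, z up. It stands either left or right of the punch.
- lid_handle (a point): Middle of the lid's handle: a level round steel bar, 12 mm thick, 110 long along the box's y, on two end posts, with its axis 40 mm above the lid's upper face and 24 mm in from its front edge. Free all round between the posts. Moves and turns with the lid; its x axis lies along the lid, z square to it. With the lid shut it is 133 mm above the desk.
- lid_hinge (a point): Point on the lid's hinge line (along the box's y, at the rear of the box, 89 mm above the desk), midway across. The handle bar is 150 mm from it along the lid and 44 mm square to the lid.
- lid (a joint): Lid angle, rad: 0 shut, grows as the front edge rises, up to 1.4. A spring and its weight close it: it takes 3 to 5 N at the handle when shut, and 5 to 8 N along the handle's arc at the mark, and it falls shut if let go.
- mark (a joint): Angle, rad, of the mark arm, on the same scale and about the same hinge line as the lid: the lid is at the mark when both angles are equal. Between 0.45 and 0.85, different each time. It stays where it is set.
- mark_tip (a point): Tip of the mark arm: a thin steel arm 165 long, with a small disc 18 across at its end, pivoted on the hinge line beside the lid's +y edge (142 mm from the box's middle), next to a dark wire arc with two straight spokes that is fixed to the box and is not the mark. Its x axis lies along the arm.
- punch: Dark steel desk paper punch, fixed to the desk, base 190 (its x) x 150 (its y), sheets in its slot. Origin: centre of its underside. Its -x side is the front, to which its lever points; z up.
- lever_bar (a point): Middle of the lever's cross bar: round, rubber-covered, 24 mm thick, 110 long along the punch's y, 190 mm from the lever's pivot. About 177 mm above the desk when up, 72 mm when down at the stop, where it is 30 mm farther out to the front.
- lever_pivot (a point): Middle of the lever's pivot line, which runs along the punch's y, 62 mm above the desk at the rear of the punch.
- lever (a joint): Lever angle, rad: 0 fully up, 0.6 pressed down against its stop. At 0 the lever slopes up to the front at 0.65 rad above level, at 0.6 at 0.05 rad. A spring returns it: pushing the bar down takes about 6 N at the top and 11 N at the stop.
- carton: Bystander: small white carton lying on the desk in front of the file box, 45 x 85 x 32. Origin: centre of its underside.
- pen: Bystander: black pen lying beside the punch, 14 thick, 125 long. Origin: centre of its underside.

How it is judged:
By the outcome, as a careful person would: the job done as asked, in the order asked, and still so for the second after the job is handed in, while the arm keeps its last pose, push and grip.
It also fails if it takes over 56 s, if anything falls off the work surface, if the arm or the gripper's body presses on something with over 40 N, if the wrist force passes 120 N, or if a joint passes its speed limit or range.

## Working session

There is one attempt and no reset: what is moved stays moved. The work goes in short steps, Python scripts to look and compute and a tool call to move; the robot and the scene stay as the last step left them, time stands still between calls to the robot, and variables do not carry over. Pictures are saved under pics/ and viewed, at most 10 in all, crops included, and the job is handed in when it is done.

Besides the shell and the picture viewer there is one more tool, called after "Request:" by a JSON object that holds its "api" and its "payload", one argument or row to a line. drive_tool: Moves the arm, as the interface text tells. Its arguments: {"type":"object","properties":{"moves":{"type":"array","items":{"type":"number"}},"grip_force":{"type":"number"}},"required":["moves"]}

```bash
mkdir -p pics; ls; cat > h.py <<'E'
import numpy as np, cv2
from scipy.spatial.transform import Rotation as Ro
from plant import robot
def cam(n,save=None):
    c=robot.read_camera(n)
    if save: cv2.imwrite('pics/'+save,c['color'][:,:,::-1])
    return c
def world(c):
    d=c['depth'];v,u=np.mgrid[:480,:640];K=c['mtx']
    P=np.stack([(u-K[0,2])/K[0,0]*d,(v-K[1,2])/K[1,1]*d,d],-1)
    W=(P-c['t'])@c['R']; W[d==0]=np.nan
    return W
def proj(c,X):
    p=c['mtx']@(c['R']@np.array(X)+c['t']); return p[:2]/p[2]
E
python3 - <<'E'
from h import *
for n in ('scene','side'):
    c=cam(n,n+'0.png'); print(n,c['mtx'][0,0],-c['R'].T@c['t'],c['R'][2]); np.savez(n+'0.npz',**c)
E
```

```text
pics
scene 564.2704228044448 [1.38971138 0.57870967 0.91228172] [-0.65378862 -0.43013105 -0.62253331]
side 541.7790198807173 [-0.14938101 -0.69632471  0.87318683] [ 0.55371862  0.59249519 -0.58510268]
```

View pics/scene0.png

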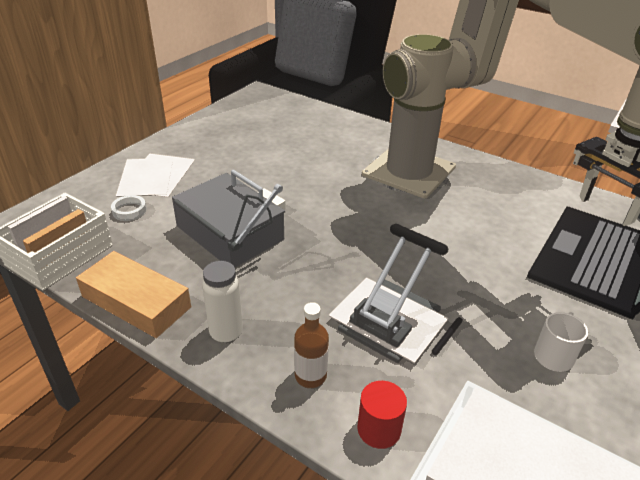

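View pics/side0.png

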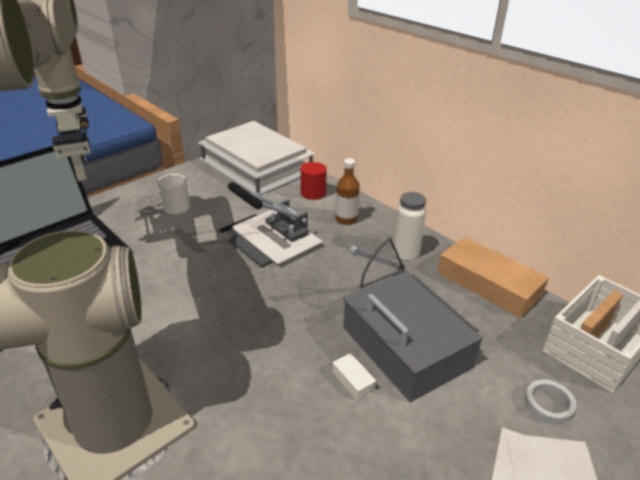

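The scene view shows the box around (228,218), handle bar (232,178)-(283,205) and punch lever bar (418,240). The side view shows the handle around (388,314), the mark disc near (354,249) and the carton at (354,375). Next I'll zoom in and measure.

```bash
python3 - <<'E'
from h import *
im=[]
for n,(x,y) in (('scene',(160,160)),('side',(340,225))):
    c=dict(np.load(n+'0.npz')); W=world(c)
    k=c['color'][y:y+150,x:x+130]; im.append(cv2.resize(k[:,:,::-1],None,fx=3,fy=3.9,interpolation=cv2.INTER_CUBIC))
    k=(c['color'].max(-1)<60)
    # lever bar: dark, 0.15<z<0.2
    m=k&(W[...,2]>.155)&(W[...,2]<.2)&(W[...,0]>.25)&(W[...,0]<.9)&(abs(W[...,1])<.45)
    nl,l,s,ce=cv2.connectedComponentsWithStats(m.astype(np.uint8))
    for i in range(1,nl):
        if s[i,4]>60:
            P=W[l==i]; (cc,wh,a)=cv2.minAreaRect(P[:,:2].astype(np.float32)); print(n,'bar?',ce[i].round(),s[i,4],P.mean(0).round(3),P.max(0).round(3),cc,wh,a)
    z=W[...,2]
    for nm,lo,hi in (('lid',.085,.1),('handle',.118,.145)):
        m=((z>lo)&(z<hi)&(W[...,0]>.25)&(W[...,0]<.9)&(W[...,1]<.1)&(W[...,1]>-.6)).astype(np.uint8)
        nl,l,s,ce=cv2.connectedComponentsWithStats(m)
        for i in range(1,nl):
            if s[i,4]>60:
                P=W[l==i]; print(n,nm,ce[i].round(),s[i,4],P.mean(0).round(3),cv2.minAreaRect(P[:,:2].astype(np.float32)))
cv2.imwrite('pics/crop1.png',np.hstack(im))
E
```

```text
scene bar? [418. 239.] 619 [0.509 0.254 0.183] [0.519 0.318 0.192] (0.5058698654174805, 0.2519594728946686) (0.1322522908449173, 0.021910473704338074) 87.73028564453125
scene lid [220. 206.] 3456 [ 0.568 -0.248  0.092] ((0.5559852123260498, -0.22848141193389893), (0.2758723497390747, 0.1842070370912552), 78.1856460571289)
scene lid [ 73. 219.] 618 [ 0.815 -0.493  0.094] ((0.8288872241973877, -0.5182802081108093), (0.15854912996292114, 0.14090758562088013), 89.78128814697266)
scene lid [267. 217.] 372 [ 0.536 -0.124  0.091] ((0.5453065633773804, -0.11707136780023575), (0.15036161243915558, 0.047120239585638046), 13.428693771362305)
scene lid [ 49. 218.] 246 [ 0.843 -0.544  0.092] ((0.8425081372261047, -0.5444239377975464), (0.012346680276095867, 0.11435548216104507), 88.86747741699219)
scene lid [ 62. 224.] 392 [ 0.844 -0.495  0.095] ((0.8417381644248962, -0.4991779327392578), (0.02938610315322876, 0.11635556071996689), 89.84651947021484)
scene lid [223. 309.] 190 [ 0.832 -0.005  0.093] ((0.8292633891105652, -0.008940938860177994), (0.029277058318257332, 0.06851886957883835), 43.36940
[... 1228 characters left out ...]
(0.1513538360595703, 0.14375782012939453), 89.56217193603516)
side handle [410. 216.] 306 [ 0.787 -0.041  0.132] ((0.7947369813919067, -0.03632575273513794), (0.04333706572651863, 0.07079382240772247), 34.98493576049805)
side handle [382. 260.] 80 [ 0.604 -0.11   0.131] ((0.6047875285148621, -0.10866614431142807), (0.011264576576650143, 0.049314457923173904), 82.64132690429688)
side handle [388. 314.] 359 [ 0.482 -0.234  0.134] ((0.48363250494003296, -0.23005178570747375), (0.12126091122627258, 0.013538646511733532), 77.75924682617188)
side handle [626. 319.] 182 [ 0.836 -0.55   0.119] ((0.8390385508537292, -0.5504568815231323), (0.012175656855106354, 0.11603313684463501), 89.91144561767578)
```

View pics/crop1.png

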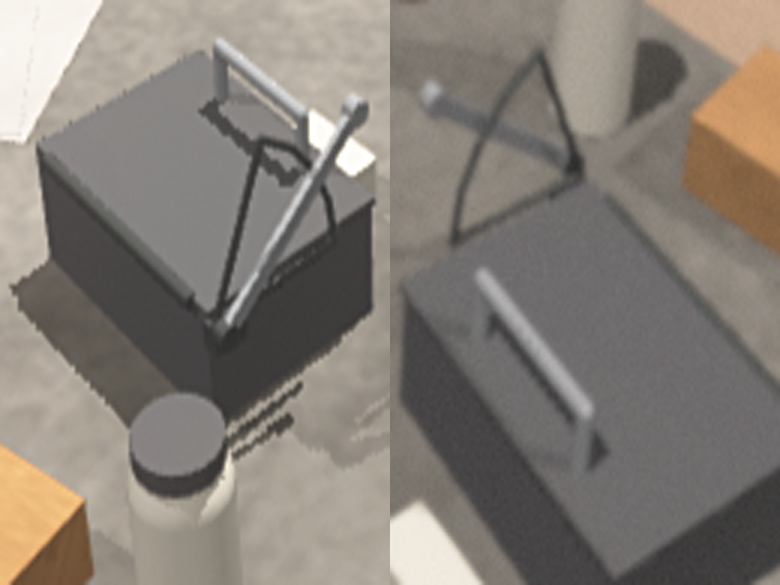

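Triangulating the mark disc from scene pixel (277.7,187.4) and side pixel (354,249.4), then computing tool goals.

```bash
python3 - <<'E'
from h import *
C={n:dict(np.load(n+'0.npz')) for n in('scene','side')}
def Pm(c): return c['mtx']@np.hstack([c['R'],c['t'].reshape(3,1)])
def tri(a,b):
    X=cv2.triangulatePoints(Pm(C['scene']),Pm(C['side']),np.array(a,float).reshape(2,1),np.array(b,float).reshape(2,1))[:,0];return X[:3]/X[3]
T=tri((277.7,187.4),(354,249.4)); print('tip',T)
hc=np.array([.487,-.228,.133]); yaw=np.radians(-11.6); ex=np.array([np.cos(yaw),np.sin(yaw),0]); ey=np.array([-ex[1],ex[0],0])
H=hc+.150*ex-[0,0,.044]; print('hinge',H)
d=T-H; print('tip in box frame',d@ex,d@ey,d[2],'mark',np.arctan2(d[2],-d@ex), np.hypot(d[2],d@ex))
for n in C:
    for p in (H,T): print(n,proj(C[n],p))
    c=C[n];W=world(c);k=(c['color'].max(-1)<60)&(W[...,2]>.155)&(W[...,2]<.2)&(abs(W[...,0]-.5)<.1)&(abs(W[...,1]-.25)<.1)
    P=W[k][:,:2]; w,v=np.linalg.eigh(np.cov(P.T)); print('bar yaw',np.degrees(np.arctan(-v[0,1]/v[1,1])),np.percentile(P,[1,99],axis=0))
s=robot.read_state();print(s['t'],s['tool_pos'],s['force'],robot.grasp_offset);print(Ro.from_rotvec(s['orientation']).as_matrix().round(3))
E
```

```text
tip [ 0.53112644 -0.0921508   0.18705767]
hinge [ 0.63393629 -0.25816169  0.089     ]
tip in box frame -0.13409110910254737 0.14194737069490632 0.0980576741887439 mark 0.6314099730553947 0.16611963462413804
scene [198.66666582 217.97745255]
scene [278.20293704 187.35975031]
bar yaw -2.204329150821631 [[0.49707941 0.19015633]
 [0.51755586 0.31611312]]
side [442.03281087 301.80945849]
side [354.59727981 249.47255913]
bar yaw -1.099267721014869 [[0.4851792  0.18408793]
 [0.50263825 0.30370009]]
0.1 [0.23286678 0.55274773 0.40380354] [ 0.24931853  0.11049147 -1.13262323] 0.1673
[[-0.922  0.388 -0.001]
 [ 0.388  0.922 -0.001]
 [ 0.    -0.002 -1.   ]]
```

```bash
cat >> h.py <<'E'
def goto(g,yaw,q=0):
    "shift (mm, tool axes after the turn) and turn about tool z (deg) to bring a downward grasp point to g with tool y along yaw"
    s=robot.read_state(); R=Ro.from_rotvec(s['orientation']).as_matrix()
    gp=s['tool_pos']+R[:,2]*robot.grasp_offset
    a=np.radians(yaw); y=np.array([np.cos(a),np.sin(a),0]); z=np.array([0,0,-1.]); G=np.stack([np.cross(y,z),y,z],1)
    t=np.array(g)-.1673*z
    print('t',round(s['t'],2),'gp',gp.round(4),'turn',np.degrees(Ro.from_matrix(R.T@G).as_rotvec()).round(2),'shift now-axes',(R.T@(t-s['tool_pos'])*1000).round(1),'turned-axes',(G.T@(t-s['tool_pos'])*1000).round(1),'F',np.round(s['force'],2),'op',round(s['opening'],4),'gf',np.round(s['gripper_force'],2))
E
python3 - <<'E'
from h import *
goto((.501,.2495,.25),-1.7)
for n in('scene','side'):
    c=dict(np.load(n+'0.npz'));W=world(c);z=W[...,2]
    m=(z>.1)&(W[...,0]>.1)&(W[...,0]<.6)&(W[...,1]>.15)&(W[...,1]<.75)
    v,u=np.nonzero(m)
    H,xe,ye=np.histogram2d(W[m][:,0],W[m][:,1],bins=[np.arange(.1,.61,.1),np.arange(.15,.76,.1)],weights=None)
    M=np.zeros(H.shape)
    for p in W[m]:
        i=min(int((p[0]-.1)/.1),4);j=min(int((p[1]-.15)/.1),5);M[i,j]=max(M[i,j],p[2])
    print(n);print(M.round(2))
E
```

```text
t 0.1 gp [0.2327 0.5525 0.2365] turn [-9.000e-02  5.000e-02  6.885e+01] shift now-axes [-364.8 -175.4  -13.3] turned-axes [-295.2  277.   -13.5] F [ 0.25  0.11 -1.13] op 0.0933 gf 0.0
scene
[[0.   0.6  0.61 0.35 0.   0.  ]
 [0.   0.6  0.63 0.64 0.44 0.  ]
 [0.   0.   0.   0.   0.   0.  ]
 [0.19 0.19 0.   0.   0.   0.  ]
 [0.19 0.19 0.   0.   0.   0.  ]]
side
[[0.69 0.67 0.65 0.49 0.48 0.22]
 [0.   0.   0.65 0.62 0.41 0.22]
 [0.   0.   0.   0.6  0.6  0.  ]
 [0.19 0.19 0.   0.   0.   0.  ]
 [0.19 0.19 0.   0.   0.   0.  ]]
```

Request:
{"api": "drive_tool", "payload": {
  "moves": [93,-46,-22,-10,0,0,0,93,-46,-22,-10,0,0,0,93,-46,-22,0,0,0,0,93,-46,-22,0,0,0,0,93,-46,-22,0,0,0,0,93,-46,-22,0,0,0,0,93,-46,-22,0,0,0,0,93,-43,-21,7,0,0,0]
}}

```text
t: 0.9
tool_pos: [0.4968, 0.2547, 0.4177]
orientation: [0.622, 3.078, 0.001]
force: [1.1, 0.3, 0.9]
opening: 0.0928
gripper_force: 0.0
```

Request:
{"api": "drive_tool", "payload": {
  "moves": [93,0,0,0,0,0,8.5,93,0,0,0,0,0,8.5,93,0,0,0,0,0,8.5,93,0,0,0,0,0,8.5,93,0,0,0,0,0,8.5,93,0,0,0,0,0,8.5,93,0,0,0,0,0,8.5,93,0,0,0,0,0,8.5]
}}

```text
t: 1.7
tool_pos: [0.4954, 0.2565, 0.4164]
orientation: [-2.244, -2.198, 0.001]
force: [0.1, -0.6, 0.7]
opening: 0.0928
gripper_force: 0.0
```

```bash
python3 - <<'E'
from h import *
c=cam('wrist','w1.png'); W=world(c)
m=(c['color'].max(-1)<70)&(W[...,2]>.15)&(W[...,2]<.2)
nl,l,s,ce=cv2.connectedComponentsWithStats(m.astype(np.uint8))
for i in range(1,nl):
    if s[i,4]>200: P=W[l==i]; print(s[i],cv2.minAreaRect(P[:,:2].astype(np.float32)),P[:,2].max())
goto((.501,.2495,.177),-1.7)
E
```

```text
[ 310  171   39  188 6161] ((0.5018135905265808, 0.25282156467437744), (0.13057838380336761, 0.025179969146847725), 87.64495086669922) 0.19098255106158352
t 1.75 gp [0.4953 0.2564 0.2491] turn [-0.05  0.03 -0.05] shift now-axes [-6.7  5.9 72.1] turned-axes [-6.8  5.8 72.1] F [-0.09 -0.29 -0.02] op 0.0929 gf 0.0
```

View pics/w1.png

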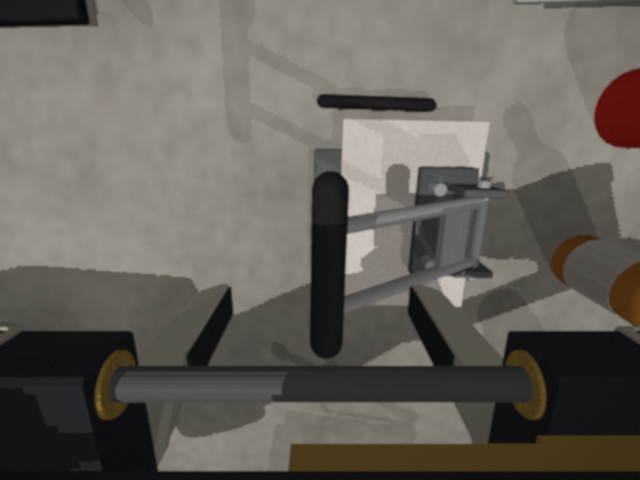

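The wrist view shows the bar upright at (328,265), between the fingers' closing lines and with nothing obstructing it. I'll descend onto it and grip.

Request:
{"api": "drive_tool", "payload": {
  "moves": [93,-4,6,15,0,0,0,93,0,0,20,0,0,0,93,0,0,20,0,0,0,93,0,0,15,0,0,0,20,0,0,2,0,0,0,20,0,0,0,0,0,0,20,0,0,0,0,0,0,20,0,0,0,0,0,0],
  "grip_force": 20
}}

```text
t: 2.55
tool_pos: [0.5019, 0.2526, 0.3463]
orientation: [2.237, 2.205, 0.003]
force: [0.3, 0.6, -0.1]
opening: 0.0653
gripper_force: 0.0
```

Request:
{"api": "drive_tool", "payload": {
  "moves": [15,0,0,0,0,0,0,15,0,0,0,0,0,0,15,0,0,0,0,0,0]
}}

```text
t: 2.85
tool_pos: [0.5015, 0.2525, 0.3453]
orientation: [2.238, 2.205, 0.001]
force: [0.3, 0.3, 0.1]
opening: 0.0415
gripper_force: 0.0
```

```bash
python3 - <<'E'
from h import *
goto((.501,.252,.177),-1.7)
a=np.linspace(0.65,0.05,13)
print(np.c_[a,190*(np.cos(a)-np.cos(.65)),190*(np.sin(a)-np.sin(.65))].round(1).tolist())
E
```

```text
t 2.85 gp [0.5016 0.2525 0.178 ] turn [ 0.02 -0.01  0.86] shift now-axes [-0.5 -0.5  1. ] turned-axes [-0.5 -0.5  1. ] F [0.34 0.32 0.07] op 0.0415 gf 0.0
[[0.6, 0.0, 0.0], [0.6, 5.6, -7.7], [0.6, 10.7, -15.7], [0.5, 15.5, -23.9], [0.5, 19.8, -32.3], [0.4, 23.7, -41.0], [0.4, 27.2, -49.8], [0.3, 30.3, -58.8], [0.3, 32.8, -68.0], [0.2, 35.0, -77.2], [0.2, 36.6, -86.6], [0.1, 37.8, -96.0], [0.0, 38.5, -105.5]]
```

Request:
{"api": "drive_tool", "payload": {
  "moves": [15,0,0,0,0,0,0,15,0,0,0,0,0,0,15,0,0,0,0,0,0,15,0,0,0,0,0,0]
}}

```text
t: 3.25
tool_pos: [0.5008, 0.2525, 0.3449]
orientation: [-2.237, -2.204, 0.003]
force: [-4.7, -0.4, 3.6]
opening: 0.0234
gripper_force: 20.0
```

Request:
{"api": "drive_tool", "payload": {
  "moves": [15,0,-5,8,0,0,0,15,0,-5,8,0,0,0,15,0,-5,8,0,0,0,15,0,-4,8,0,0,0,15,0,-4,9,0,0,0,15,0,0,0,0,0,0]
}}

```text
t: 3.85
tool_pos: [0.478, 0.2532, 0.3043]
orientation: [-2.237, -2.205, -0.001]
force: [-5.3, 1.1, 10.2]
opening: 0.0232
gripper_force: 20.0
```

Request:
{"api": "drive_tool", "payload": {
  "moves": [15,0,-4,9,0,0,0,15,0,-3,9,0,0,0,15,0,-3,9,0,0,0,15,0,-3,9,0,0,0,15,0,-2,9,0,0,0,15,0,-1,9,0,0,0,15,0,-1,7,0,0,0,15,0,0,0,0,0,0]
}}

```text
t: 4.65
tool_pos: [0.4623, 0.2536, 0.2443]
orientation: [2.237, 2.204, 0.005]
force: [-1.6, 0.8, 10.0]
opening: 0.0235
gripper_force: 20.0
```

Request:
{"api": "drive_tool", "payload": {
  "moves": [15,0,0,3,0,0,0,15,0,0,0,0,0,0]
}}

```text
t: 4.85
tool_pos: [0.4621, 0.2537, 0.2416]
orientation: [2.238, 2.205, 0.005]
force: [-3.4, 0.5, 10.5]
opening: 0.0232
gripper_force: 20.0
```

Request:
{"api": "drive_tool", "payload": {
  "moves": [15,0,0,3,0,0,0,15,0,0,0,0,0,0]
}}

```text
t: 5.05
tool_pos: [0.462, 0.2537, 0.2385]
orientation: [2.238, 2.205, 0.004]
force: [-4.3, 0.7, 10.4]
opening: 0.0229
gripper_force: 20.0
```

Request:
{"api": "drive_tool", "payload": {
  "moves": [15,0,0,2,0,0,0,15,0,0,0,0,0,0]
}}

```text
t: 5.25
tool_pos: [0.4619, 0.2537, 0.2365]
orientation: [-2.238, -2.205, -0.004]
force: [-5.0, 1.6, 10.9]
opening: 0.0234
gripper_force: 20.0
```

Request:
{"api": "drive_tool", "payload": {
  "moves": [15,0,0,2,0,0,0,15,0,0,0,0,0,0]
}}

```text
t: 5.45
tool_pos: [0.4618, 0.2537, 0.2345]
orientation: [-2.238, -2.205, -0.003]
force: [-5.5, 1.2, 11.7]
opening: 0.0234
gripper_force: 20.0
```

Request:
{"api": "drive_tool", "payload": {
  "moves": [15,0,0,3,0,0,0,15,0,0,0,0,0,0]
}}

```text
t: 5.65
tool_pos: [0.4618, 0.2537, 0.232]
orientation: [-2.237, -2.205, -0.003]
force: [-7.3, -0.3, 15.6]
opening: 0.0235
gripper_force: 20.0
```

```bash
python3 - <<'E'
from h import *
im=[]
for n in('scene','side'):
    c=cam(n); u,v=map(int,proj(c,(.5,.25,.1))); im.append(cv2.resize(c['color'][v-60:v+60,u-80:u+80,::-1],None,fx=2.5,fy=2.5))
    W=world(c);z=W[...,2];m=(c['color'].max(-1)<60)&(z>.06)&(z<.12)&(abs(W[...,0]-.46)<.04)&(abs(W[...,1]-.25)<.09)&(abs(W[...,1]-.25)>.03)
    P=W[m];print(n,len(P),np.percentile(P,[2,50,98],axis=0).round(4).tolist() if len(P) else 0)
cv2.imwrite('pics/press.png',np.vstack(im))
E
```

```text
scene 153 [[0.4628, 0.281, 0.0676], [0.4723, 0.3005, 0.0789], [0.479, 0.3175, 0.0846]]
side 122 [[0.4459, 0.1855, 0.0646], [0.4539, 0.199, 0.0779], [0.4651, 0.2969, 0.0843]]
```

View pics/press.png

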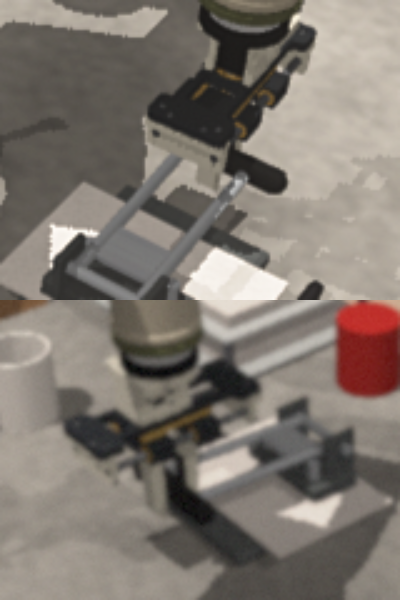

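The pressed bar's top measures 0.0846, which puts its axis at about 0.0725, at the stop. One firmer push to be sure.

Request:
{"api": "drive_tool", "payload": {
  "moves": [15,0,0,0,0,0,0,15,0,0,3,0,0,0,15,0,0,0,0,0,0],
  "grip_force": 40
}}

```text
t: 6.05
tool_pos: [0.4619, 0.2539, 0.2311]
orientation: [-2.237, -2.205, -0.002]
force: [-18.2, -3.7, 35.9]
opening: 0.0232
gripper_force: 39.9
```

Request:
{"api": "drive_tool", "payload": {
  "moves": [15,0,0,3,0,0,0,15,0,0,0,0,0,0,15,0,0,0,0,0,0]
}}

```text
t: 6.35
tool_pos: [0.4619, 0.2542, 0.2296]
orientation: [-2.237, -2.205, -0.003]
force: [-25.8, -5.9, 49.3]
opening: 0.0233
gripper_force: 39.9
```

```bash
python3 - <<'E'
from h import *
for n in('scene','side'):
    c=cam(n)
    W=world(c);z=W[...,2];m=(c['color'].max(-1)<60)&(z>.06)&(z<.12)&(abs(W[...,0]-.46)<.04)&(abs(W[...,1]-.25)<.09)&(abs(W[...,1]-.25)>.03)
    P=W[m];print(n,len(P),np.percentile(P,[2,50,98],axis=0).round(4).tolist() if len(P) else 0)
E
```

```text
scene 153 [[0.46, 0.2816, 0.0674], [0.472, 0.3007, 0.0775], [0.4792, 0.3183, 0.0833]]
side 119 [[0.4465, 0.1849, 0.0645], [0.4526, 0.1998, 0.0766], [0.4651, 0.2586, 0.0833]]
```

Request:
{"api": "drive_tool", "payload": {
  "moves": [15,0,0,-6,0,0,0,15,0,1,-9,0,0,0,15,0,2,-10,0,0,0,15,0,3,-10,0,0,0,15,0,3,-10,0,0,0,15,0,4,-10,0,0,0,15,0,4,-10,0,0,0,15,0,5,-10,0,0,0],
  "grip_force": 20
}}

```text
t: 7.25
tool_pos: [0.4805, 0.2538, 0.2991]
orientation: [-2.231, -2.201, 0.01]
force: [-26.9, 3.4, 17.0]
opening: 0.0238
gripper_force: 20.0
```

Request:
{"api": "drive_tool", "payload": {
  "moves": [15,0,5,-10,0,0,0,15,0,5,-8,0,0,0,15,0,3,-4,0,0,0,15,0,0,0,0,0,0,15,0,0,0,0,0,0]
}}

```text
t: 7.75
tool_pos: [0.4924, 0.2536, 0.3218]
orientation: [-2.229, -2.201, 0.014]
force: [-38.0, -1.1, 28.3]
opening: 0.0235
gripper_force: 20.0
```

Request:
{"api": "drive_tool", "payload": {
  "moves": [15,0,-2,0,0,0,0,15,0,-1,0,0,0,0,15,0,0,0,0,0,0]
}}

```text
t: 8.05
tool_pos: [0.4911, 0.2535, 0.3218]
orientation: [-2.233, -2.203, 0.007]
force: [-21.3, 1.1, 18.0]
opening: 0.024
gripper_force: 20.0
```

Request:
{"api": "drive_tool", "payload": {
  "moves": [93,0,0,0,0,0,0,93,0,0,0,0,0,0,93,0,0,0,0,0,0,93,0,0,0,0,0,0,93,0,0,0,0,0,0]
}}

```text
t: 8.55
tool_pos: [0.4932, 0.2524, 0.3203]
orientation: [-2.237, -2.204, 0.002]
force: [-0.1, 1.1, 0.0]
opening: 0.0587
gripper_force: 0.0
```

```bash
python3 - <<'E'
from h import *
goto((.501,.252,.177),-1.7)
for n in('scene','side'):
    c=cam(n)
    W=world(c);z=W[...,2];m=(c['color'].max(-1)<60)&(z>.1)&(z<.2)&(abs(W[...,0]-.49)<.05)&(abs(W[...,1]-.25)<.09)&(abs(W[...,1]-.25)>.03)
    P=W[m];print(n,len(P),np.percentile(P,[2,50,98],axis=0).round(4).tolist() if len(P) else 0)
E
```

```text
t 8.55 gp [0.493  0.2523 0.153 ] turn [-0.08  0.03  0.84] shift now-axes [ -0.3   7.8 -24. ] turned-axes [ -0.2   7.8 -24. ] F [-0.09  1.05  0.02] op 0.0587 gf 0.0
scene 179 [[0.5003, 0.2809, 0.1736], [0.5117, 0.2989, 0.1839], [0.5179, 0.3165, 0.1897]]
side 113 [[0.4852, 0.1841, 0.175], [0.4912, 0.1975, 0.1841], [0.5024, 0.2197, 0.19]]
```

Lever is back up: its top is at 0.190, as at the start. Now clear it and head to the handle.

Request:
{"api": "drive_tool", "payload": {
  "moves": [93,0,6,0,0,0,0,93,0,2,0,0,0,0,93,0,0,0,0,0,0,93,0,0,-20,0,0,0,93,0,0,-30,0,0,0,93,0,0,-40,0,0,0,93,0,0,-40,0,0,0]
}}

```text
t: 9.35
tool_pos: [0.5012, 0.2523, 0.4518]
orientation: [-2.238, -2.204, 0.002]
force: [1.0, 0.5, -0.0]
opening: 0.0927
gripper_force: 0.0
```

```bash
python3 - <<'E'
from h import *
goto((.487,-.228,.28),-11.6)
c=cam('scene');W=world(c);z=W[...,2];m=(c['color'].max(-1)<60)&(z>.05)&(z<.21)&(abs(W[...,0]-.49)<.05)&(abs(W[...,1]-.25)<.09)
P=W[m];print(np.percentile(P,[2,50,98],axis=0).round(4))
E
```

```text
t 9.35 gp [0.501  0.2522 0.2845] turn [-0.07  0.03 10.75] shift now-axes [-480.5   -7.1    4.8] turned-axes [-473.3   82.7    4.5] F [ 1.01  0.46 -0.01] op 0.0927 gf 0.0
[[0.4966 0.1915 0.1723]
 [0.5095 0.2529 0.184 ]
 [0.5166 0.3142 0.1899]]
```

Request:
{"api": "drive_tool", "payload": {
  "moves": [93,-49,-1,0,0,0,0,93,-49,-1,0,0,0,0,93,-49,-1,0,0,0,0,93,-49,-1,0,0,0,0,93,-49,-1,0,0,0,0,93,-49,-1,0,0,0,0,93,-49,-1,0,0,0,0,93,-49,0,0,0,0,0]
}}

```text
t: 10.2
tool_pos: [0.4881, -0.1414, 0.4511]
orientation: [2.237, 2.204, 0.001]
force: [0.4, -0.4, 0.4]
opening: 0.0929
gripper_force: 0.0
```

Request:
{"api": "drive_tool", "payload": {
  "moves": [93,-44,0,0,0,0,0,93,-44,0,0,0,0,0,93,0,0,0,0,0,5.4,93,0,0,0,0,0,5.4,93,0,0,0,0,0,0]
}}

```text
t: 10.7
tool_pos: [0.4872, -0.228, 0.4507]
orientation: [-2.438, -1.981, 0.0]
force: [-0.1, -0.5, -0.3]
opening: 0.0929
gripper_force: 0.0
```

```bash
python3 - <<'E'
from h import *
c=cam('wrist','w2.png'); W=world(c);z=W[...,2]
m=(z>.125)&(z<.15)&(abs(W[...,0]-.487)<.05)&(abs(W[...,1]+.228)<.09)
nl,l,s,ce=cv2.connectedComponentsWithStats(m.astype(np.uint8))
for i in range(1,nl):
    if s[i,4]>100: P=W[l==i]; print(s[i],cv2.minAreaRect(P[:,:2].astype(np.float32)),P[:,2].max())
goto((.487,-.228,.133),-11.6)
E
```

```text
[ 313  164   14  133 1764] ((0.4872279167175293, -0.2276524007320404), (0.11985694617033005, 0.011742081493139267), 78.42452239990234) 0.1402418527850834
t 10.75 gp [ 0.4873 -0.2276  0.2835] turn [-0.01 -0.01  0.04] shift now-axes [ -0.5  -0.2 150.5] turned-axes [ -0.5  -0.2 150.5] F [-0.25 -0.14  0.28] op 0.0929 gf 0.0
```

View pics/w2.png

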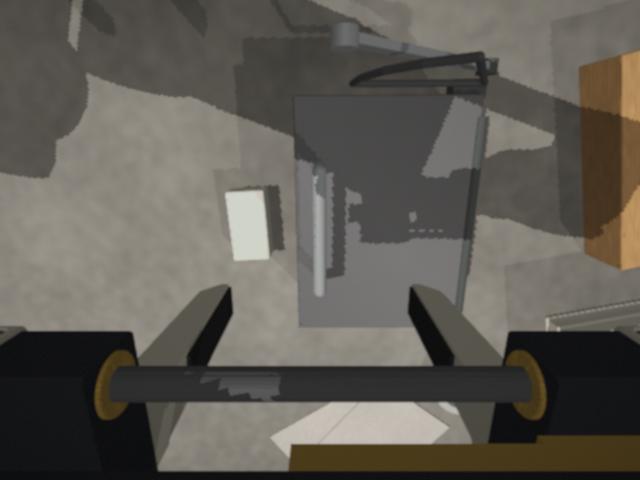

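The wrist view shows the handle at (320,230), square to the closing direction. The mark arm (345,35)-(490,65) is clear of the gripper and the carton at (248,224) is clear too. Descend and grip.

Request:
{"api": "drive_tool", "payload": {
  "moves": [93,0,0,30,0,0,0,93,0,0,30,0,0,0,93,0,0,30,0,0,0,93,0,0,25,0,0,0,93,0,0,20,0,0,0,93,0,0,15,0,0,0,5,0,0,0,0,0,0,5,0,0,0,0,0,0],
  "grip_force": 35
}}

```text
t: 11.55
tool_pos: [0.4876, -0.2273, 0.3015]
orientation: [2.434, 1.986, 0.0]
force: [0.3, 0.2, 0.4]
opening: 0.0816
gripper_force: 0.0
```

Request:
{"api": "drive_tool", "payload": {
  "moves": [5,0,0,0,0,0,0,5,0,0,0,0,0,0,5,0,0,0,0,0,0,5,0,0,0,0,0,0,5,0,0,0,0,0,0,5,0,0,0,0,0,0,5,0,0,0,0,0,0,5,0,0,0,0,0,0]
}}

```text
t: 12.35
tool_pos: [0.4873, -0.2274, 0.3009]
orientation: [-2.435, -1.984, 0.0]
force: [0.3, 0.1, 0.4]
opening: 0.0176
gripper_force: 0.0
```

Request:
{"api": "drive_tool", "payload": {
  "moves": [5,0,0,0,0,0,0,5,0,0,0,0,0,0,5,0,0,0,0,0,0]
}}

```text
t: 12.65
tool_pos: [0.4868, -0.2273, 0.3007]
orientation: [-2.434, -1.983, 0.002]
force: [-5.2, 1.2, 2.7]
opening: 0.0109
gripper_force: 35.0
```

```bash
python3 - <<'E'
from h import *
goto((.487,-.228,.133),-11.6)
a=np.arange(0,.66,.05)
print(np.c_[a,150-150*np.cos(a)+44*np.sin(a),150*np.sin(a)+44*np.cos(a)-44].round(2).tolist())
a=.6314;print(150-150*np.cos(a)+44*np.sin(a),150*np.sin(a)+44*np.cos(a)-44)
E
```

```text
t 12.65 gp [ 0.4865 -0.2272  0.1334] turn [-0.12 -0.01 -0.05] shift now-axes [-0.6  0.3  0.4] turned-axes [-0.6  0.3  0.4] F [-5.17  1.16  2.68] op 0.0109 gf 35.0
[[0.0, 0.0, 0.0], [0.05, 2.39, 7.44], [0.1, 5.14, 14.76], [0.15, 8.26, 21.92], [0.2, 11.73, 28.92], [0.25, 15.55, 35.74], [0.3, 19.7, 42.36], [0.35, 24.18, 48.77], [0.4, 28.98, 54.94], [0.45, 34.07, 60.86], [0.5, 39.46, 66.53], [0.55, 45.12, 71.91], [0.6, 51.04, 77.01], [0.65, 57.22, 81.81]]
54.8918313157485 80.05819702675015
```

Rotating the tool rigidly with the lid about the hinge line: each 2° row is a tool shift of (0, 7.46, -5.11).

Request:
{"api": "drive_tool", "payload": {
  "moves": [5,0,7.46,-5.11,2,0,0,5,0,7.46,-5.11,2,0,0,5,0,7.46,-5.11,2,0,0,5,0,7.46,-5.11,2,0,0]
}}

```text
t: 13.05
tool_pos: [0.5172, -0.2336, 0.3189]
orientation: [-2.347, -1.912, 0.137]
force: [-4.1, 0.8, -3.9]
opening: 0.0111
gripper_force: 35.0
```

Request:
{"api": "drive_tool", "payload": {
  "moves": [5,0,7.46,-5.11,2,0,0,5,0,7.46,-5.11,2,0,0,5,0,7.46,-5.11,2,0,0,5,0,7.46,-5.11,2,0,0,5,0,7.46,-5.11,2,0,0,5,0,7.46,-5.11,2,0,0]
}}

```text
t: 13.65
tool_pos: [0.5666, -0.2438, 0.3385]
orientation: [-2.209, -1.8, 0.321]
force: [-5.5, 0.0, -1.8]
opening: 0.0108
gripper_force: 35.0
```

Request:
{"api": "drive_tool", "payload": {
  "moves": [5,0,7.46,-5.11,2,0,0,5,0,7.46,-5.11,2,0,0,5,0,7.46,-5.11,2,0,0,5,0,7.46,-5.11,2,0,0,5,0,0,0,0,0,0,5,0,0,0,0,0,0]
}}

```text
t: 14.25
tool_pos: [0.6011, -0.2509, 0.3455]
orientation: [-2.113, -1.722, 0.433]
force: [-8.1, 0.8, -0.5]
opening: 0.0109
gripper_force: 35.0
```

```bash
cat > m.py <<'E'
from h import *
s=robot.read_state();R=Ro.from_rotvec(s['orientation']).as_matrix();gp=s['tool_pos']+R[:,2]*.1673
yaw=np.radians(-11.6); ex=np.array([np.cos(yaw),np.sin(yaw),0]); ey=np.array([-ex[1],ex[0],0])
H=np.array([.487,-.228,.089])+.150*ex
d=gp-H; print('t',s['t'],'F',s['force'].round(1),'theta by tool',np.arctan2(d[2],-d@ex)-np.arctan2(44,150),'r',np.hypot(d[2],d@ex),'tilt',np.arcsin(-R[:,2]@ex))
for n in('scene','side'):
    c=cam(n);np.savez(n+'1.npz',**c);D=world(c)-H; X,Y,Z=D@ex,D@ey,D[...,2]
    m=(abs(Y)<.11)&(X<-.01)&(X>-.2)&(Z>.0)&(Z<.25)
    th=np.arctan2(Z,-X);r=np.hypot(X,Z)
    # lid face: fit line Z=-tan*X near densest band
    k=m&(r>.03)&(r<.17); h,e=np.histogram(th[k],80,(0,1.2)); i=h.argmax(); t0=e[i]
    kk=k&(abs(-Z*0+X*np.sin(t0)+Z*np.cos(t0)-.004)<.012)
    p=np.polyfit(-X[kk],Z[kk],1);print(n,'lid plane',kk.sum(),np.arctan(p[0]),'offset',p[1])
    k=(abs(Y-.142)<.012)&(r>.04)&(r<.18)&(th>.5)&(th<.8); p=np.polyfit(-X[k],Z[k],1); print(n,'mark',k.sum(),np.arctan(p[0]),'off',p[1],'median',np.median(th[k]),'tip',np.median(th[k&(r>.155)]))
E
python3 m.py
```

```text
t 14.25 F [-8.1  0.8 -0.5] theta by tool 0.4836808552411652 r 0.15697806662349661 tilt 0.49332844014947264
scene lid plane 3061 0.4793902176460606 offset 0.0040898859973439615
scene mark 340 0.6284645610827935 off 0.002891319932720236 median 0.6546668351634615 tip 0.6546173366620615
side lid plane 2166 0.48845084348483997 offset 0.002497327116819426
side mark 251 0.6181852786672278 off 0.0011420681654913003 median 0.6282604533649966 tip 0.6276857043296793
```

Request:
{"api": "drive_tool", "payload": {
  "moves": [5,0,7.46,-5.11,2,0,0,5,0,7.46,-5.11,2,0,0,5,0,7.46,-5.11,2,0,0,5,0,7.46,-5.11,2,0,0,5,0,0,0,0,0,0,5,0,0,0,0,0,0]
}}

```text
t: 14.95
tool_pos: [0.6366, -0.2582, 0.3478]
orientation: [-2.015, -1.641, 0.537]
force: [-8.2, 1.9, 1.6]
opening: 0.0112
gripper_force: 35.0
```

```bash
python3 m.py; python3 - <<'E'
from h import *
im=[]
for n,(x,y) in (('scene',(160,140)),('side',(320,190))):
    c=dict(np.load(n+'1.npz')); im.append(cv2.resize(c['color'][y:y+150,x:x+130,::-1],None,fx=3,fy=3.9,interpolation=cv2.INTER_CUBIC))
cv2.imwrite('pics/crop2.png',np.hstack(im))
E
```

```text
t 14.95 F [-8.2  1.9  1.6] theta by tool 0.6246488101732081 r 0.15695259502318465 tilt 0.6328552710882046
scene lid plane 3101 0.6184881581358581 offset 0.005017882524149418
scene mark 342 0.6213305258148901 off 0.0037134955657284452 median 0.6579696474356256 tip 0.654833982391767
side lid plane 1582 0.6316403248681499 offset 0.0024917085678192634
side mark 222 0.613520270247703 off 0.0025860128255137203 median 0.632478759289661 tip 0.6298488932120404
```

View pics/crop2.png

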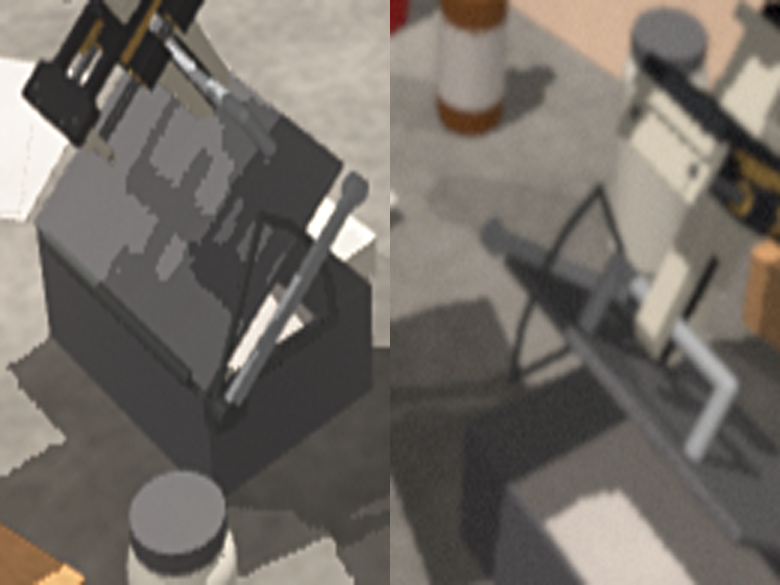

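The lid sits at about 0.625 rad by plane fits in both views and by the tool pose. The mark is about 0.628 from the disc, at scene (278,187) and side (354,250), and has not moved. I'll hold briefly, check for drift and hand in.

Request:
{"api": "drive_tool", "payload": {
  "moves": [5,0,0.7,-0.5,0.2,0,0,5,0,0,0,0,0,0,5,0,0,0,0,0,0,5,0,0,0,0,0,0,5,0,0,0,0,0,0,5,0,0,0,0,0,0,5,0,0,0,0,0,0,5,0,0,0,0,0,0]
}}

```text
t: 15.85
tool_pos: [0.6373, -0.2584, 0.3479]
orientation: [-2.013, -1.64, 0.538]
force: [-6.6, 2.0, -0.4]
opening: 0.011
gripper_force: 35.0
```

```bash
python3 m.py && python3 -c "
from plant import robot
print(robot.close_job())"
```

```text
t 15.85 F [-6.6  2.  -0.4] theta by tool 0.6280693653968555 r 0.1569497301032152 tilt 0.6351883685029653
scene lid plane 3088 0.6228916939878206 offset 0.004691882277722886
scene mark 343 0.6232902989885661 off 0.0035063679036869723 median 0.6563746323898395 tip 0.656626846324215
side lid plane 1562 0.6391481801493716 offset 0.0021481461898132355
side mark 214 0.610174732491852 off 0.0033430954694134048 median 0.6327564878096632 tip 0.6264158333876251
the job is handed in; nothing more can be done
None
```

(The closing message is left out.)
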